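Hang a parts caddy between its neighbours

TASK

Pick up the red parts caddy by its black handle and lower it into the narrow gap between the blue and the green bin, so that its steel hook goes over the top edge of the grey hanging board. Feel for the board taking the weight, gently and without pressing hard, before you let go (do not drop it), and leave both bins hanging where they are and the mug and the screw tub undisturbed.

Things in the scene. Friction and masses are not known exactly. Their poses are not given: they have to be found in the camera images.
- caddy: Red open box with black handle and steel hook, 0.29 to 0.5 kg, loose, upright on the bench. Box 70 (x) x 56 (y) x 60 (z) mm; its foot tapers to 47 mm in y over the lowest 20 mm. Origin: centre of its underside, z up, +x towards the back face (x = +35 mm) that bears the hook, which faces away from the robot.
- caddy_grip (a point): Point to grip on the black handle, 97 mm above the caddy's origin, axes as the caddy's. The handle is an upright bar 34 (x) x 12 (y) mm in the middle of the box, its top 18 mm above this point, the box's rim 37 mm below it. Grip across the 12 mm (fingers closing along y).
- caddy_slot (a point): Middle of the hook's slot at the height of the box's rim (60 mm above, 40.5 mm behind the origin). Hook 34 mm wide (y); slot open downward, 11 mm wide (x); rear lip 3 mm thick, flaring back, 18 mm long below the bridge. The hook is clamped at an unmeasured height, different each time: the bridge's underside is anywhere from 6 to 28 mm above this point. Does not slip under 60 N.
- rack: Grey hanging board, fixed: upright plate 8 mm thick (x = -4 to +4 mm), 280 mm long (y), on a 5 mm base plate. Origin: on the bench under the plate's middle. Its front, where the bins hang, faces -x. When hung, the caddy has the board's yaw, its origin is 39 to 42 mm in front (x = -39 to -42 mm) and 52 to 74 mm above the bench, according to its hook; 3 degrees of tilt once let go is normal.
- rack_edge (a point): Middle of the board's rounded top edge, 140 mm above the bench, axes as the board's. The bridge of the caddy's hook comes to rest on this edge, with the rear lip behind it.
- bin_left: Blue open bin hanging loose by its own hook on the board's front, on the left of the gap (+y of the board). 64 (x) x 50 (y) x 60 (z) mm, 0.3 kg. Origin: centre of its underside, 63 mm above the bench; axes as the board's; rim at z = 60 mm, top of its hook at 83 mm. The gap between the bins is 57.5 to 60 mm wide, for the 56 mm caddy; the bins slide along the board if pushed.
- bin_right: Green open bin hanging like the blue one, on the right of the gap (-y of the board). Same size, weight and origin.
- mug: White dotted mug, 91 mm high, standing loose at the right; leave alone. Origin under its middle.
- screw_tub: White tub with a red lid, 58 mm across, 55 mm high, standing loose at the right; leave alone. Origin under its middle.
There are look-alikes about, which are no part of the job. There is more than one size of the bin_left; the job needs the larger.

How it is judged:
By the outcome, as a careful person would: the job done as asked, in the order asked, and still so for the second after the job is handed in, with the robot touching nothing.
It also fails if it takes over 43 s, if anything falls off the work surface, if the arm or the gripper's body presses on something with over 40 N, if the wrist force passes 120 N, or if a joint passes its speed limit or range.

ROBOT

A 6-joint arm with a two-finger parallel gripper is mounted at the origin on a cart in front of the work surface, level with it; the furniture and walls round the work are solid. World frame = base frame: x ahead of the robot, y to its left, z up, the work surface at z = 0. Lengths are in m, angles in rad, forces in N, time in s.
With the tool pointing down it reaches from about 0.35 to 0.975 m from the base axis. Payload 4.9 kg.
Tool frame: the origin (TCP) lies on the centre line of the jaws, within the pads' length; the fingertips stand manip.tip_reach ahead of it and the grasp point (between the pads) is the TCP (manip.tip_reach is the distance from the TCP to the fingertips, in m); z points along the fingers, y is the line along which they close (so a half turn about z gives the same grasp; the last joint's range is limited). The gripper opens to 85 mm and grips with 20 to 120 N. Pads are 22 mm wide; open, the fingers measure 114 mm over their backs; the gripper's body (76 mm by 85 mm) begins 54 mm behind the grasp point. The pads swing forward as they close: fully open they stand 13 mm farther back than shut.
Start: joints at [1.18, 0.053, 1.613, -0, 1.476, -0.119], TCP at [0.168, 0.602, 0.25] pointing down, gripper open.
Joint ranges: [-3.01, 3.01], [-1.01, 2.22], [0.06, 2.58], [-1.02, 4.17], [0.09, 2.62], [-3.14, 3.14]. Speed limits (rad/s): [2.57, 2.57, 3.14, 3.14, 3.14, 3.14].

INTERFACE

Orientations are given as a unit quaternion [w, x, y, z].
In Python, from plant import manip gives the robot as it stands. The module is installed in compiled form; this text tells all that it offers.
- The arm moves only by the tool move_arm, never from a script. Its argument "rows" is a list of rows, each a list of 7 numbers: the shift along the tool's x, y, z in cm, then the turn, a rotation vector about the tool's x, y, z in degrees, then the opening, from -1 (shut) to 1 (fully open). In form: [[tx, ty, tz, ax, ay, az, jaw], ...]. A call has 1 to 20 rows; each row shifts and turns the commanded pose from where the row before left it, along the tool's axes as they then stand; what a row does not reach is not made up. A row lasts 1/12 s, in which the tool goes at most 41.7 mm and 7.16 degrees, less where a joint would pass 70% of its speed; a pose out of reach is approached as far as the arm can. A call is refused whole if a number of a shift passes 4.17 or a number of a turn 7.16, either way. A call with a gripper value outside its range is refused whole. The fingers move at their own pace and stop on an object; the grip force is fixed at half the most. Time passes only in rows, so rows that do not move let the fingers close. It gives the time, the measured TCP pose, the force, the opening and the grip force at its end, in the units of the state.
- manip.state(): the state, without advancing time (a new reading comes with each control period).
- manip.grab_frame(name): name is "scene" or "top" or "wrist"; returns a dict with "img" (400x640x3 uint8, blue, green, red), "mtx" (3x3 intrinsics, pixels), "R" (3x3) and "t" (3): a world point X has camera coordinates R X + t. Camera axes: x right, y down, z forward; pixel columns grow to the right and rows downward; lengths in m; the calibration is good to about 2 mm. A picture is of the moment at which its call begins. There is no depth.
- manip.job_done(): hands the job in; it is judged then, once.
The state is a dict: "time": time; "joint_pos": joint angles; "joint_vel": joint speeds; "joint_efforts": joint torques, N m; "tool_pos": TCP position; "tool_rot": TCP orientation; "contact_force": force on the tool from outside, world axes, zero at the start; "ft_torque": the same for the moment, N m; "gripper_width": opening from 0.0 (shut) to 1.0 (fully open); "grasp_force": force on a finger pad.
Only numpy, scipy, OpenCV 4.12 (cv2) and the standard library are available. Lean on these libraries where they do the work, as an engineer would, in place of code of your own. Each camera call takes 0.05 s, during which the arm holds its last target. There are 200 camera calls.

## Working session

There is one attempt and no reset: what is moved stays moved. The work goes in short steps, Python scripts to look and compute and a tool call to move; the robot and the scene stay as the last step left them, time stands still between calls to the robot, and variables do not carry over. Pictures are saved under pics/ and viewed, at most 13 in all, crops included, and the job is handed in when it is done.

Besides the shell and the picture viewer there is one more tool, called after "Call:" in YAML: its name, and indented under it one key for each argument. move_arm: Moves the arm, as the interface text tells. Its arguments: {"type":"object","properties":{"rows":{"type":"array","items":{"type":"array","items":{"type":"number"}}}},"required":["rows"]}

```bash
mkdir -p pics; cat > h.py <<'E'
import numpy as np, cv2, pickle
from plant import manip
def snap(n,tag):
    f=manip.grab_frame(n); cv2.imwrite(f'pics/{tag}.png',f['img']); pickle.dump(f,open(f'pics/{tag}.pkl','wb')); return f
def load(tag): return pickle.load(open(f'pics/{tag}.pkl','rb'))
def ray(f,uv):
    d=np.linalg.inv(f['mtx'])@np.array([uv[0],uv[1],1.]); R=np.array(f['R']); return -R.T@np.array(f['t']), R.T@d
def atz(f,uv,z):
    c,d=ray(f,uv); return c+d*(z-c[2])/d[2]
def proj(f,X):
    p=np.asarray(f['R'])@np.asarray(X)+np.asarray(f['t']); q=np.asarray(f['mtx'])@p; return q[:2]/q[2]
def tri(fs,uvs):
    A=np.zeros((3,3));b=np.zeros(3)
    for f,uv in zip(fs,uvs):
        c,d=ray(f,uv); d/=np.linalg.norm(d); P=np.eye(3)-np.outer(d,d); A+=P;b+=P@c
    return np.linalg.solve(A,b)
E
python3 - <<'E'
from h import *
a=snap('scene','s0');b=snap('top','t0')
for f in(a,b): print(ray(f,(320,200)), f['mtx'][0,0])
print(manip.state(), manip.tip_reach)
E
```

```text
(array([0.15263254, 0.55264348, 0.85693851]), array([ 0.37234541, -0.61695117, -0.69336723])) 441.3071109534909
(array([ 0.50831891, -0.09903299,  1.22973026]), array([ 0.01776498, -0.02827442, -0.99952529])) 505.00248376238886
{'time': 0.1, 'joint_pos': array([ 1.18000494e+00,  5.33018408e-02,  1.61417231e+00, -1.46951386e-05,
        1.47600757e+00, -1.18991753e-01]), 'joint_vel': array([-0.00025907, -0.00046851, -0.00413311,  0.00212228,  0.00230876,
       -0.00039226]), 'joint_efforts': array([ 7.72306921e-04, -3.94905031e+01, -3.71362495e+01, -8.74940679e-05,
        3.99621335e-03,  9.58072491e-06]), 'tool_pos': array([0.16758317, 0.60155611, 0.24916978]), 'tool_rot': array([-2.31078153e-04,  1.35481131e-01,  9.90779476e-01, -9.15862805e-04]), 'contact_force': array([ 0.5236391 , -0.41613111, -0.89448858]), 'ft_torque': array([ 0.03183372, -0.0472717 , -0.04738295]), 'grasp_force': 0.0, 'gripper_width': 1.0002106062897764} 0.019
```

View pics/s0.png

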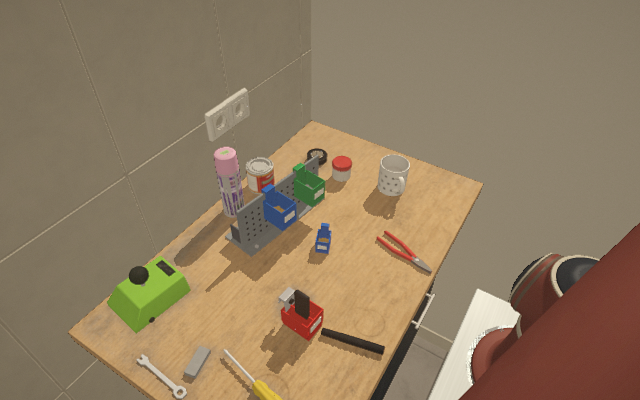

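View pics/t0.png

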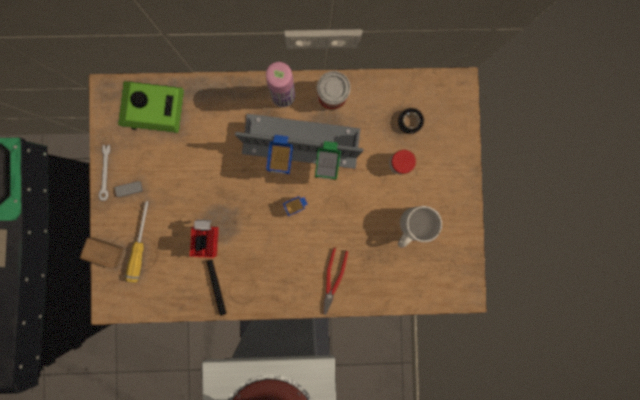

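The scene view shows the caddy at about (302,312), the board from (230,240) to (320,165), and the blue and green bins at (280,208) and (310,187). In the top view the caddy is at (204,242), the bins at (280,155) and (327,162), and the small look-alike bin at (293,207). I'll enlarge these areas next.

```bash
python3 - <<'E'
from h import *
t=load('t0')['img'];s=load('s0')['img']
c=lambda im,x,y,w,h,k:cv2.resize(im[y:y+h,x:x+w],None,fx=k,fy=k,interpolation=cv2.INTER_CUBIC)
a=c(t,235,110,130,75,6)
cv2.imwrite('pics/c1.png',np.vstack([a]))
b=np.hstack([c(t,185,215,40,50,10),c(s,275,285,50,62.5.__int__(),8)[:500]])
cv2.imwrite('pics/c2.png',b)
cv2.imwrite('pics/c3.png',c(s,225,150,110,105,5.5.__int__()))
E
```

```text
Traceback (most recent call last):
ValueError: all the input array dimensions except for the concatenation axis must match exactly, but along dimension 0, the array at index 0 has size 500 and the array at index 1 has size 496
```

View pics/c1.png

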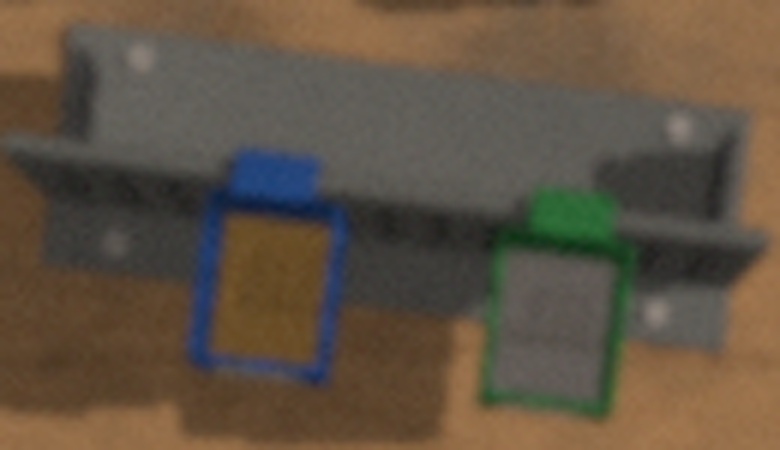

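The top edge of the board runs from crop (5,140) to (762,240). The blue rim's right side runs (345,207) to (325,380), and the green rim's left side runs (497,240) to (483,403).

```bash
python3 - <<'E'
from h import *
T=load('t0');t=T['img'];s=load('s0')['img']
g=lambda u,v,z:atz(T,((u+.5)/6-.5+235,(v+.5)/6-.5+110),z)
e1,e2=g(5,140,.14),g(762,240,.14);print(e1,e2,np.linalg.norm(e1-e2),np.degrees(np.arctan2(*(e1-e2)[:2])))
for p in [(208,195),(345,207),(325,380),(193,368),(497,240),(632,243),(608,413),(483,403)]: print(p,g(*p,.123))
c=lambda im,x,y,w,h,k:cv2.resize(im[y:y+h,x:x+w],None,fx=k,fy=k,interpolation=cv2.INTER_CUBIC)
cv2.imwrite('pics/c2.png',np.hstack([c(t,185,215,40,50,10),c(s,275,285,50,62,8),][:1]+[cv2.resize(c(s,275,285,50,62,8),(400,500))]))
E
```

```text
[0.67719341 0.04894302 0.14      ] [ 0.63473181 -0.22298086  0.14      ] 0.2752191547917773 8.875205481226951
(208, 195) [ 0.65795833 -0.02229049  0.123     ]
(345, 207) [ 0.65239782 -0.07223896  0.123     ]
(325, 380) [ 0.58913418 -0.06337407  0.123     ]
(193, 368) [ 0.59470144 -0.01535147  0.123     ]
(497, 240) [ 0.63897847 -0.12758138  0.123     ]
(632, 243) [ 0.63671713 -0.17708367  0.123     ]
(608, 413) [ 0.57449677 -0.1665633   0.123     ]
(483, 403) [ 0.57929283 -0.12089193  0.123     ]
```

View pics/c2.png

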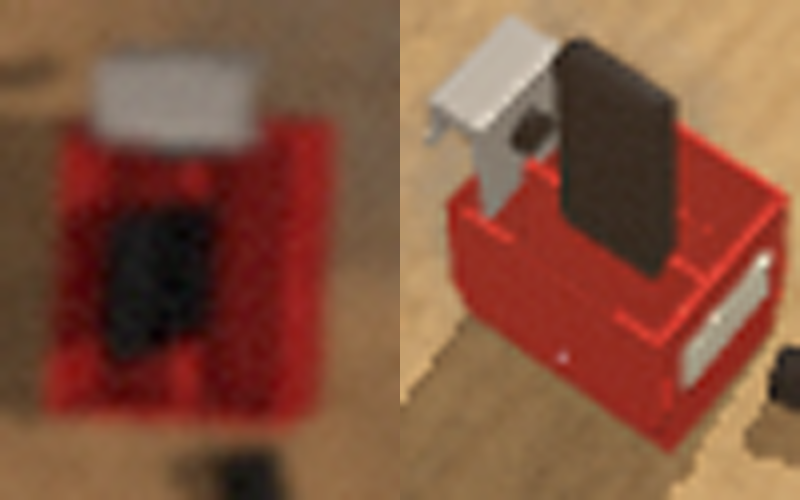

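The caddy crop shows the rim's left side from (62,122) to (47,412), with the right wall visible beside it, so its yaw is about -3 to -5°. I'll move above it and use the wrist camera.

```bash
cat >> h.py <<'E'
def plan(p,yaw):
    s=manip.state(); w,x,y,z=s['tool_rot']
    from scipy.spatial.transform import Rotation as Ro
    R=Ro.from_quat([x,y,z,w]).as_matrix(); c,sn=np.cos(np.radians(yaw)),np.sin(np.radians(yaw))
    G=np.array([[-c,-sn,0],[-sn,c,0],[0,0,-1]]).T
    d=np.asarray(p)-s['tool_pos']
    print('t',s['time'],'pos',s['tool_pos'].round(4),'yaw',np.degrees(np.arctan2(-R[0,1],R[1,1])).round(2),'tilt',(R[:2,2]*57.3).round(2))
    print('turn deg',Ro.from_matrix(R.T@G).as_rotvec(degrees=True).round(2),'shift cm before turn',(R.T@d*100).round(2),'after turn',(G.T@d*100).round(2), 'F',s['contact_force'].round(2),'g',s['gripper_width'].__round__(3),round(float(s['grasp_force']),1))
E
python3 - <<'E'
from h import *
T=load('t0')
g=lambda u,v,z:atz(T,((u+.5)/10-.5+185,(v+.5)/10-.5+215),z)
for p in [(62,122),(47,412),(290,122),(275,418),(168,268)]: print(g(*p,.06))
c=g(168,268,.06)
plan([c[0]-.02,c[1],.27],-4)
E
```

```text
[0.47528927 0.16669594 0.06      ]
[0.40893618 0.17134653 0.06      ]
[0.47387589 0.11453894 0.06      ]
[0.4060793  0.11931731 0.06      ]
[0.4411325 0.1431029 0.06     ]
t 0.1 pos [0.1676 0.6016 0.2492] yaw -15.57 tilt [-0.04 -0.1 ]
turn deg [ -0.11  -0.02 -11.57] shift cm before turn [-36.73 -37.36  -2.02] after turn [-28.49 -43.96  -2.08] F [ 0.52 -0.42 -0.89] g 1.0 0.0
```

Call:
move_arm:
  rows:
    - [-2.4,-2.5,-0.15,0,0,0,1]
    - [-2.4,-2.5,-0.15,0,0,0,1]
    - [-2.4,-2.5,-0.15,0,0,0,1]
    - [-2.4,-2.5,-0.15,0,0,0,1]
    - [-2.4,-2.5,-0.15,0,0,0,1]
    - [-2.4,-2.5,-0.15,0,0,0,1]
    - [-2.4,-2.5,-0.15,0,0,0,1]
    - [-2.4,-2.5,-0.15,0,0,0,1]
    - [-2.4,-2.5,-0.15,0,0,0,1]
    - [-2.4,-2.5,-0.15,0,0,0,1]
    - [-2.4,-2.5,-0.15,0,0,0,1]
    - [-2.4,-2.5,-0.15,0,0,0,1]
    - [-2.4,-2.5,-0.15,0,0,0,1]
    - [-2.4,-2.5,-0.15,0,0,0,1]
    - [-2.4,-2.5,-0.15,0,0,0,1]
    - [0,0,0,0,0,-5.7,1]
    - [0,0,0,0,0,-5.7,1]
    - [0,0,0,0,0,0,1]
    - [0,0,0,0,0,0,1]

```text
time: 1.68
tool_pos: [0.4137, 0.144, 0.2724]
tool_rot: [-0.0, 0.038, 0.999, -0.0]
contact_force: [-0.8, -0.6, -0.6]
gripper_width: 0.998
grasp_force: 0.0
```

```bash
python3 - <<'E'
from h import *
plan([.441,.143,.27],-4)
f=snap('wrist','w0'); print(ray(f,(320,200)),f['mtx'][0,0])
E
```

```text
t 1.6833 pos [0.4137 0.144  0.2724] yaw -4.33 tilt [-0.04 -0.01]
turn deg [-0.01 -0.04 -0.33] shift cm before turn [-2.73  0.11  0.23] after turn [-2.73  0.09  0.24] F [-0.76 -0.64 -0.63] g 0.998 0.0
(array([0.33089304, 0.15071669, 0.39620991]), array([ 0.34862605, -0.00710633, -0.93780552])) 288.4932207989009
```

View pics/w0.png

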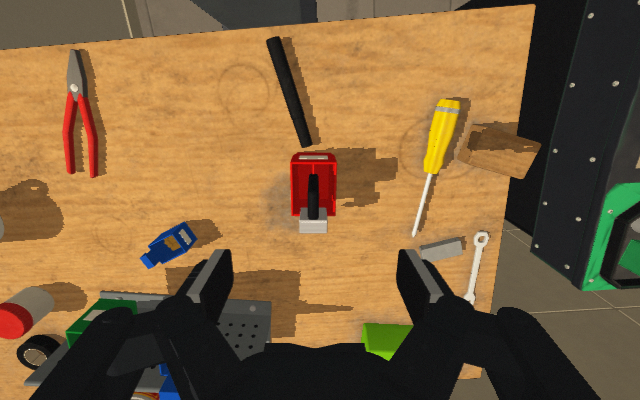

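In the wrist view the caddy is at about (313,190) between the fingers and the handle tip at (313,175). I'll enlarge it.

```bash
python3 - <<'E'
from h import *
t=load('w0')['img']
cv2.imwrite('pics/c4.png',cv2.resize(t[145:240,280:350],None,fx=6,fy=6,interpolation=cv2.INTER_CUBIC))
E
```

```text
(no output)
```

View pics/c4.png

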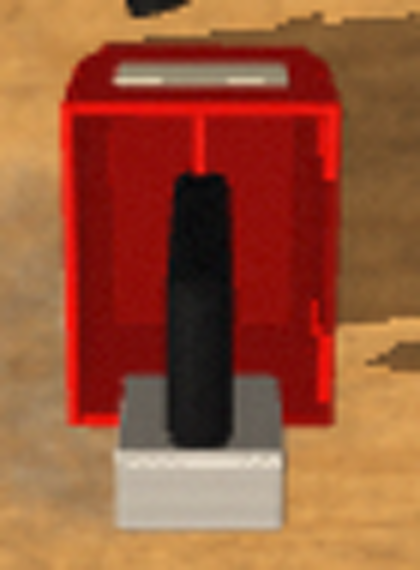

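The crop shows the rim corners at (62,102), (340,102), (68,424) and (333,424). The handle's top face spans (168..233, 275..445) and the hook's bridge top spans (118..283, 450..528).

```bash
python3 - <<'E'
from h import *
f=load('w0')
g=lambda u,v,z:atz(f,((u+.5)/6-.5+280,(v+.5)/6-.5+145),z)
C=[g(*p,.06) for p in [(62,102),(340,102),(68,424),(333,424)]]
for c in C: print(c)
m=np.mean(C,0); print('ctr',m,'len',np.linalg.norm(C[2]-C[0]),np.linalg.norm(C[3]-C[1]),np.linalg.norm(C[1]-C[0]))
d=(C[2]+C[3]-C[0]-C[1]); print('yaw',np.degrees(np.arctan2(d[1],d[0])), [np.degrees(np.arctan2(-(b-a)[0],(b-a)[1])) for a,b in((C[0],C[1]),(C[2],C[3]))])
a=g(200,275,.115);b=g(200,445,.115);print('handle',a,b,(a+b)/2)
for z in(.07,.08,.09,.1): print(z,(g(200,450,z)-m)[:2],(g(200,528,z)-m)[:2])
E
```

```text
[0.40463983 0.11587398 0.06      ]
[0.40876884 0.17076975 0.06      ]
[0.47365551 0.11004199 0.06      ]
[0.47784264 0.16579033 0.06      ]
ctr [0.44122671 0.14061901 0.06      ] len 0.06926165043165225 0.0692530528396434 0.055050842609769716
yaw -4.4767146054815 [np.float64(-4.301426406890265), np.float64(-4.29529406110703)]
handle [0.42440969 0.14204975 0.115     ] [0.45607575 0.13961311 0.115     ] [0.44024272 0.14083143 0.115     ]
0.07 [ 0.0360001  -0.00286883] [ 0.05375624 -0.00423513]
0.08 [ 0.03151422 -0.00247134] [ 0.04872604 -0.00379576]
0.09 [ 0.02702835 -0.00207385] [ 0.04369585 -0.00335638]
0.1 [ 0.02254247 -0.00167636] [ 0.03866566 -0.00291701]
```

Call:
move_arm:
  rows:
    - [-1.4,-0.06,1,0,0,0,1]
    - [-1.35,-0.06,2,0,0,0,1]
    - [0,0,2.5,0,0,0,1]
    - [0,0,2.5,0,0,0,0.6]
    - [0,0,2.5,0,0,0,0.6]
    - [0,0,2.5,0,0,0,0.6]
    - [0,0,2.0,0,0,0,0.4]
    - [0,0,1.5,0,0,0,0.2]
    - [0,0,1.0,0,0,0,0]
    - [0,0,0,0,0,0,0]
    - [0,0,0,0,0,0,0]

```text
time: 2.65
tool_pos: [0.4411, 0.1413, 0.0978]
tool_rot: [-0.0, 0.036, 0.999, -0.0]
contact_force: [0.6, -0.3, 1.0]
gripper_width: 0.497
grasp_force: 0.0
```

```bash
python3 - <<'E'
from h import *
plan([.441,.1407,.097],-4.4)
E
```

```text
t 2.65 pos [0.4411 0.1413 0.0978] yaw -4.17 tilt [-0.03 -0.01]
turn deg [-0.01 -0.03  0.23] shift cm before turn [ 0.   -0.06  0.08] after turn [ 0.   -0.06  0.08] F [ 0.56 -0.28  1.01] g 0.497 0.0
```

Call:
move_arm:
  rows:
    - [0,-0.05,0.05,0,0,0.2,-1]
    - [0,0,0,0,0,0,-1]
    - [0,0,0,0,0,0,-1]
    - [0,0,0,0,0,0,-1]
    - [0,0,0,0,0,0,-1]
    - [0,0,0,0,0,0,-1]
    - [0,0,0,0,0,0,-1]
    - [0,0,0,0,0,0,-1]

```text
time: 3.32
tool_pos: [0.4422, 0.1405, 0.0988]
tool_rot: [0.001, 0.038, 0.999, 0.0]
contact_force: [-0.3, -0.6, 5.9]
gripper_width: 0.131
grasp_force: 59.0
```

```bash
python3 - <<'E'
from h import *
plan([.441,.1407,.25],-4.4)
E
```

```text
t 3.3167 pos [0.4422 0.1405 0.0988] yaw -4.38 tilt [0.13 0.01]
turn deg [0.02 0.13 0.02] shift cm before turn [  0.09   0.02 -15.12] after turn [ 1.200e-01  1.000e-02 -1.512e+01] F [-0.32 -0.62  5.87] g 0.131 59.0
```

Grip is good at 59 N. Next I lift and carry the caddy to in front of and above the gap.

Call:
move_arm:
  rows:
    - [0,0,-0.5,0,0,0,-1]
    - [0,0,-1.2,0,0,0,-1]
    - [0,0,-1.8,0,0,0,-1]
    - [0,0,-2,0,0,0,-1]
    - [0,0,-2,0,0,0,-1]
    - [0,0,-2,0,0,0,-1]
    - [-0.4,-0.7,-2,0,0,0,-1]
    - [-0.9,-1.5,-2,0,0,0,-1]
    - [-1.2,-2,-1.8,0,0,0,-1]
    - [-1.2,-2,-1.2,0,0,0,-1]
    - [-1.2,-2,-0.5,0,0,0,-1]
    - [-1.2,-2,0,0,0,0,-1]
    - [-1.2,-2,0,0,0,0,-1]
    - [-1.2,-2,0,0,0,0,-1]
    - [-1.2,-2,0,0,0,0,-1]
    - [-1.2,-2,0,0,0,0,-1]
    - [-1.2,-2,0,0,0,0,-1]
    - [-0.8,-1.2,0,0,0,1.5,-1]
    - [-0.4,-0.4,0,0,0,1.5,-1]
    - [0,0,0,0,0,1.5,-1]

```text
time: 4.98
tool_pos: [0.5572, -0.0877, 0.2668]
tool_rot: [-0.001, 0.079, 0.997, 0.0]
contact_force: [-1.5, -0.2, -4.9]
gripper_width: 0.13
grasp_force: 58.9
```

Call:
move_arm:
  rows:
    - [0,0,0,0,0,0,-1]
    - [0,0,0,0,0,0,-1]
    - [0,0,0,0,0,0,-1]

```text
time: 5.23
tool_pos: [0.5568, -0.0863, 0.2672]
tool_rot: [-0.0, 0.077, 0.997, 0.0]
contact_force: [0.0, -0.3, -4.3]
gripper_width: 0.134
grasp_force: 58.9
```

```bash
python3 - <<'E'
from h import *
plan([.6136,-.0957,.27],-8.9)
f=snap('wrist','w1'); snap('top','t1'); snap('scene','s1')
cv2.imwrite('pics/c5.png',cv2.resize(f['img'][150:400,140:500],None,fx=2.2,fy=2.2,interpolation=cv2.INTER_CUBIC))
E
```

```text
t 5.2333 pos [ 0.5568 -0.0863  0.2672] yaw -8.82 tilt [-0.02  0.02]
turn deg [ 0.02 -0.03  0.08] shift cm before turn [-5.76 -0.05 -0.28] after turn [-5.76 -0.04 -0.28] F [ 0.04 -0.34 -4.34] g 0.134 58.9
```

View pics/c5.png

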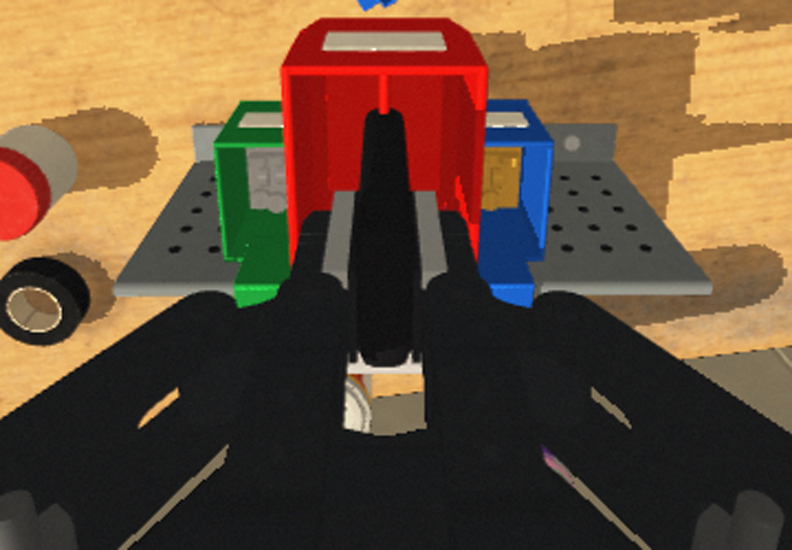

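The wrist crop shows the green outer rim from (216,146) to (222,262), the blue outer rim from (552,146) to (547,262), and the caddy's front rim from (283,70) to (488,70). The board edge runs from (113,290) to (712,290).

```bash
python3 - <<'E'
from h import *
f=load('w1')
g=lambda u,v,z:atz(f,((u+.5)/2.2-.5+140,(v+.5)/2.2-.5+150),z)
def loc(p,yaw=-8.9):
    c,s=np.cos(np.radians(yaw)),np.sin(np.radians(yaw)); return np.array([p[0]*c+p[1]*s,-p[0]*s+p[1]*c]).round(4)
for n,p,z in [('cadFR',(283,70),.230),('cadFL',(488,70),.230),('gF',(216,146),.123),('gB',(222,262),.123),('bF',(552,146),.123),('bB',(547,262),.123),('eR',(113,291),.14),('eL',(712,291),.14),('eRf',(118,283),.14),('eLf',(708,283),.14)]: 
    q=g(*p,z); print(n,q[:2].round(4),loc(q))
print('tcp',loc(manip.state()['tool_pos']))
a,b=g(113,291,.14),g(712,291,.14);print(np.linalg.norm(a-b),np.degrees(np.arctan2(*(b-a)[:2])))
# sub-pixel gap measures along top image later
t=load('t1')['img']; cv2.imwrite('pics/c6.png',np.vstack([cv2.resize(t[110:190,235:365],None,fx=5,fy=5,interpolation=cv2.INTER_CUBIC)]))
E
```

```text
cadFR [ 0.5184 -0.1071] [ 0.5287 -0.0256]
cadFL [ 0.5267 -0.0534] [0.5286 0.0287]
gF [ 0.5784 -0.1674] [ 0.5974 -0.0759]
gB [ 0.6392 -0.1792] [ 0.6593 -0.0781]
bF [ 0.602  -0.0149] [0.5971 0.0784]
bB [ 0.6636 -0.0216] [0.659  0.0814]
eR [ 0.6364 -0.2265] [ 0.6638 -0.1254]
eL [0.6792 0.0503] [0.6633 0.1548]
eRf [ 0.6325 -0.223 ] [ 0.6594 -0.1224]
eLf [0.6745 0.0484] [0.6589 0.1522]
tcp [0.5636 0.0006]
0.28013739120406234 8.797942873061011
```

Call:
move_arm:
  rows:
    - [-0.6,0,0,0,0,0,-1]
    - [-1,0,0,0,0,0,-1]
    - [-1.2,0,0,0,0,0,-1]
    - [-1.2,0,0,0,0,0,-1]
    - [-1,0,0.3,0,0,0,-1]
    - [-0.7,0,0.6,0,0,0,-1]
    - [0,0,0.8,0,0,0,-1]
    - [0,0,0.8,0,0,0,-1]
    - [0,0,0.5,0,0,0,-1]
    - [0,0,0,0,0,0,-1]
    - [0,0,0,0,0,0,-1]
    - [0,0,0,0,0,0,-1]

```text
time: 6.38
tool_pos: [0.6133, -0.0959, 0.2377]
tool_rot: [0.0, 0.077, 0.997, -0.0]
contact_force: [0.1, -0.4, -4.1]
gripper_width: 0.128
grasp_force: 58.8
```

```bash
python3 - <<'E'
from h import *
plan([.6136,-.0957,.2],-8.8)
f=snap('wrist','w2'); t=snap('top','t2'); s=snap('scene','s2')
c=lambda im,x,y,w,h,k:cv2.resize(im[y:y+h,x:x+w],None,fx=k,fy=k,interpolation=cv2.INTER_CUBIC)
w=c(f['img'],160,150,320,150,2.5); x=c(s['img'],225,130,120,90,4)
o=np.zeros((600,800,3),np.uint8); o[:375,:800]=w; 
o[375:600,:480]=c(s['img'],250,155,96,45,5)
cv2.imwrite('pics/c7.png',o)
E
```

```text
t 6.3833 pos [ 0.6133 -0.0959  0.2377] yaw -8.87 tilt [ 0.03 -0.01]
turn deg [-0.    0.03 -0.07] shift cm before turn [-0.03  0.03  3.77] after turn [-0.03  0.03  3.77] F [ 0.08 -0.39 -4.13] g 0.128 58.8
```

View pics/c7.png

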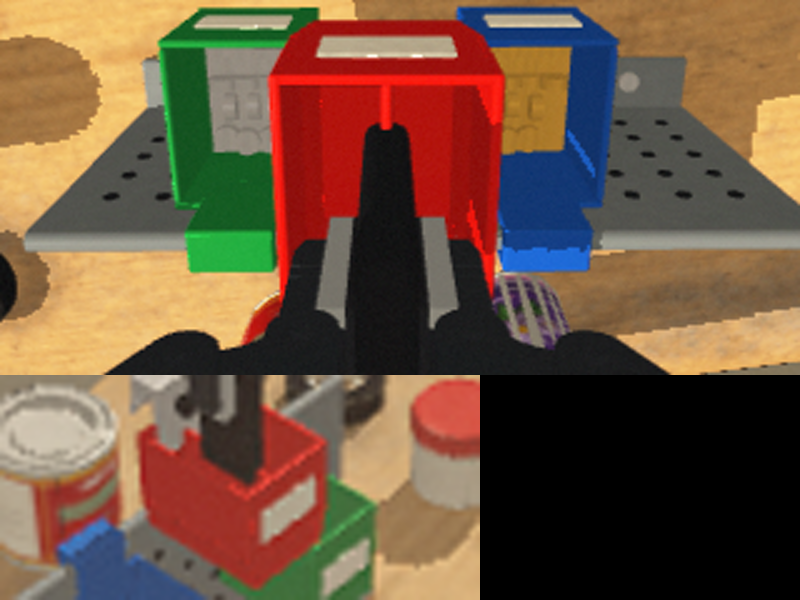

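The wrist crop shows the green outer rim from (160,42) to (177,208), the blue outer rim from (617,42) to (603,208), and the inner bottom front corners at (319,9) and (458,9). The caddy's front rim spans (272..502, 78), and the board's edge line is at v≈233-249.

```bash
python3 - <<'E'
from h import *
f=load('w2'); tz=manip.state()['tool_pos'][2]
g=lambda u,v,z:atz(f,((u+.5)/2.5-.5+160,(v+.5)/2.5-.5+150),z)
def loc(p,yaw=-8.8):
    c,s=np.cos(np.radians(yaw)),np.sin(np.radians(yaw)); return np.array([p[0]*c+p[1]*s,-p[0]*s+p[1]*c]).round(4)
for n,p,z in [('cadFR',(272,78),tz-.037),('cadFL',(502,78),tz-.037),('gF',(160,42),.123),('gB',(177,208),.123),('bF',(617,42),.123),('bB',(603,208),.123),('gi',(319,9),.063),('bi',(458,9),.063),('eb',(26,249),.138),('ef',(45,233),.138),('ebL',(799,249),.138)]: 
    print(n,loc(g(*p,z)))
print('tcp',loc(manip.state()['tool_pos']))
E
```

```text
cadFR [ 0.5854 -0.0271]
cadFL [0.5854 0.0262]
gF [ 0.596  -0.0774]
gB [ 0.6585 -0.0776]
bF [0.5961 0.0775]
bB [0.6586 0.0788]
gi [ 0.5966 -0.0289]
bi [0.5967 0.0292]
eb [ 0.6668 -0.1273]
ef [ 0.6605 -0.1196]
ebL [0.667  0.1442]
tcp [ 0.6211 -0.001 ]
```

Call:
move_arm:
  rows:
    - [-0.12,0.06,0,0,0,0,-1]
    - [0,0,0.5,0,0,0,-1]
    - [0,0,0.5,0,0,0,-1]
    - [0,0,0.5,0,0,0,-1]
    - [0,0,0.5,0,0,0,-1]
    - [0,0,0.4,0,0,0,-1]
    - [0,0,0.3,0,0,0,-1]
    - [0,0,0,0,0,0,-1]
    - [0,0,0,0,0,0,-1]

```text
time: 7.28
tool_pos: [0.6145, -0.0955, 0.21]
tool_rot: [-0.0, 0.077, 0.997, 0.0]
contact_force: [0.5, -0.3, -3.7]
gripper_width: 0.135
grasp_force: 58.9
```

```bash
python3 - <<'E'
from h import *
plan([.6136,-.0957,.17],-8.8); snap('wrist','w3'); snap('scene','s3'); t=snap('top','t3')
E
```

```text
t 7.2833 pos [ 0.6145 -0.0955  0.21  ] yaw -8.88 tilt [-0.03  0.01]
turn deg [ 0.   -0.03 -0.08] shift cm before turn [ 0.09 -0.04  4.  ] after turn [ 0.09 -0.03  4.  ] F [ 0.49 -0.29 -3.72] g 0.135 58.9
```

Call:
move_arm:
  rows:
    - [0,0,0.3,0,0,0,-1]
    - [0,0,0.3,0,0,0,-1]
    - [0,0,0.3,0,0,0,-1]
    - [0,0,0.3,0,0,0,-1]
    - [0,0,0.3,0,0,0,-1]
    - [0,0,0,0,0,0,-1]
    - [0,0,0,0,0,0,-1]

```text
time: 8.02
tool_pos: [0.6145, -0.0954, 0.1948]
tool_rot: [-0.0, 0.077, 0.997, 0.0]
contact_force: [-0.4, -0.0, -4.0]
gripper_width: 0.13
grasp_force: 58.9
```

```bash
python3 - <<'E'
from h import *
plan([.6136,-.0957,.17],-8.8); f=snap('wrist','w4'); s=snap('scene','s4'); t=snap('top','t4')
c=lambda im,x,y,w,h,k:cv2.resize(im[y:y+h,x:x+w],None,fx=k,fy=k,interpolation=cv2.INTER_CUBIC)
o=np.zeros((600,800,3),np.uint8); o[:375,:800]=c(f['img'],160,130,320,150,2.5)
o[375:600,:480]=c(s['img'],250,155,96,45,5); o[375:600,480:800]=c(t['img'],275,125,64,45,5)
cv2.imwrite('pics/c8.png',o)
E
```

```text
t 8.0167 pos [ 0.6145 -0.0954  0.1948] yaw -8.87 tilt [-0.05  0.01]
turn deg [ 0.01 -0.05 -0.07] shift cm before turn [ 0.08 -0.04  2.48] after turn [ 0.08 -0.04  2.48] F [-0.36 -0.01 -4.04] g 0.13 58.9
```

View pics/c8.png

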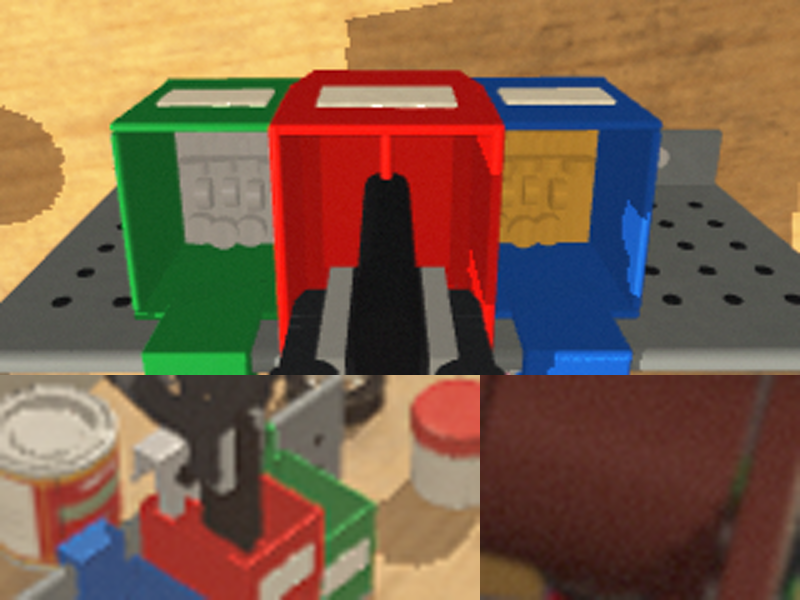

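The caddy is centred in the gap (bin outer edges at 113 and 661, caddy at 272..503) and there is no contact force. I'll lower it in small steps and feel for contact.

Call:
move_arm:
  rows:
    - [0,0,0.2,0,0,0,-1]
    - [0,0,0.2,0,0,0,-1]
    - [0,0,0.2,0,0,0,-1]
    - [0,0,0.2,0,0,0,-1]
    - [0,0,0,0,0,0,-1]

```text
time: 8.58
tool_pos: [0.6143, -0.0954, 0.1864]
tool_rot: [-0.001, 0.077, 0.997, 0.0]
contact_force: [-0.7, -0.3, -4.7]
gripper_width: 0.13
grasp_force: 58.9
```

Call:
move_arm:
  rows:
    - [0,0,0.2,0,0,0,-1]
    - [0,0,0.2,0,0,0,-1]
    - [0,0,0,0,0,0,-1]

```text
time: 8.83
tool_pos: [0.6144, -0.0955, 0.1827]
tool_rot: [-0.0, 0.077, 0.997, 0.0]
contact_force: [-0.2, -0.7, -5.0]
gripper_width: 0.131
grasp_force: 58.9
```

```bash
python3 - <<'E'
from h import *
plan([.6136,-.0957,.17],-8.8); f=snap('wrist','w5'); s=snap('scene','s5')
c=lambda im,x,y,w,h,k:cv2.resize(im[y:y+h,x:x+w],None,fx=k,fy=k,interpolation=cv2.INTER_CUBIC)
cv2.imwrite('pics/c9.png',c(s['img'],255,150,80,60,10))
E
```

```text
t 8.8333 pos [ 0.6144 -0.0955  0.1827] yaw -8.87 tilt [-0.05  0.01]
turn deg [ 0.01 -0.05 -0.07] shift cm before turn [ 0.07 -0.04  1.27] after turn [ 0.08 -0.04  1.27] F [-0.21 -0.7  -5.04] g 0.131 58.9
```

View pics/c9.png

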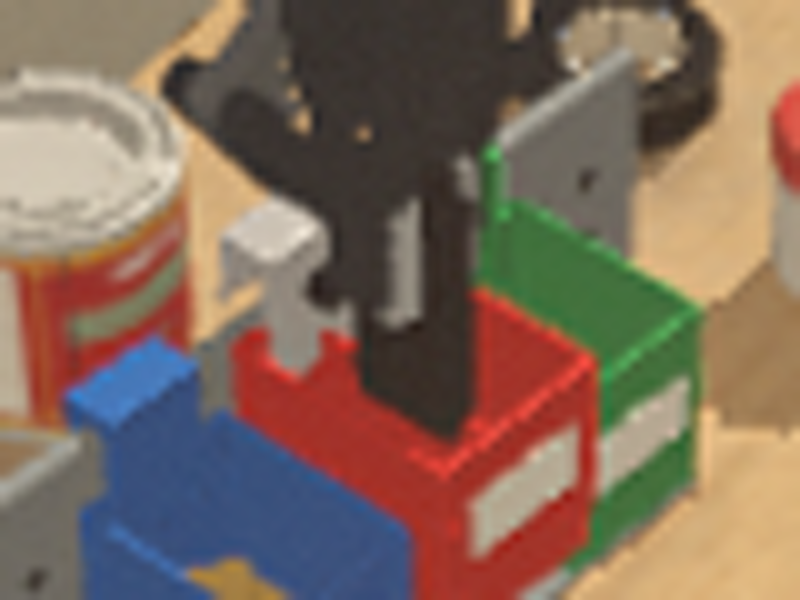

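The scene crop shows the hook's lip at about (230,230–295), just above and behind the board's top edge near (250,310). I'll keep lowering.

Call:
move_arm:
  rows:
    - [0,0,0.2,0,0,0,-1]
    - [0,0,0.2,0,0,0,-1]
    - [0,0,0,0,0,0,-1]

```text
time: 9.18
tool_pos: [0.6144, -0.0954, 0.1787]
tool_rot: [-0.0, 0.077, 0.997, 0.0]
contact_force: [0.1, -0.0, -3.9]
gripper_width: 0.13
grasp_force: 58.9
```

Call:
move_arm:
  rows:
    - [0,0,0.15,0,0,0,-1]
    - [0,0,0.15,0,0,0,-1]
    - [0,0,0,0,0,0,-1]

```text
time: 9.43
tool_pos: [0.6145, -0.0955, 0.1758]
tool_rot: [-0.0, 0.077, 0.997, 0.0]
contact_force: [0.2, 0.7, -4.3]
gripper_width: 0.132
grasp_force: 58.9
```

Call:
move_arm:
  rows:
    - [0,0,0.15,0,0,0,-1]
    - [0,0,0.15,0,0,0,-1]
    - [0,0,0,0,0,0,-1]

```text
time: 9.68
tool_pos: [0.6145, -0.0955, 0.1729]
tool_rot: [-0.0, 0.077, 0.997, 0.0]
contact_force: [0.4, 0.3, -3.8]
gripper_width: 0.133
grasp_force: 58.9
```

Call:
move_arm:
  rows:
    - [0,0,0.15,0,0,0,-1]
    - [0,0,0.15,0,0,0,-1]
    - [0,0,0,0,0,0,-1]

```text
time: 9.93
tool_pos: [0.615, -0.0956, 0.1702]
tool_rot: [0.0, 0.077, 0.997, -0.0]
contact_force: [1.5, 0.1, -4.6]
gripper_width: 0.135
grasp_force: 58.9
```

Call:
move_arm:
  rows:
    - [0,0,0.1,0,0,0,-1]
    - [0,0,0.1,0,0,0,-1]
    - [0,0,0,0,0,0,-1]

```text
time: 10.18
tool_pos: [0.6149, -0.0956, 0.1684]
tool_rot: [0.0, 0.077, 0.997, -0.0]
contact_force: [1.4, -0.2, -4.0]
gripper_width: 0.13
grasp_force: 58.9
```

```bash
python3 - <<'E'
from h import *
plan([.6136,-.0957,.17],-8.8); s=snap('scene','s6')
f=load('s5')
# bridge height estimate: bridge top corners in s5 crop; TCP then (.6144,-.0955,.1827), yaw -8.87
y=np.radians(-8.87); X=np.array([np.cos(y),np.sin(y),0]);Y=np.array([-np.sin(y),np.cos(y),0]); o=np.array([.6144,-.0955,.1827-.097])
for h in (6,10,14,18,22,26):
    print(h,[((proj(f,o+X*a+Y*b+np.array([0,0,.06+h/1000+c]))-[255,150])*10+4.5).round() .tolist() for a,b,c in((.049,.017,.003),(.035,.017,.003),(.049,-.017,.003),(.049,.017,-.018))])
E
```

```text
t 10.1833 pos [ 0.6149 -0.0956  0.1684] yaw -8.87 tilt [ 0.05 -0.01]
turn deg [-0.    0.05 -0.07] shift cm before turn [ 0.13 -0.03 -0.16] after turn [ 0.13 -0.03 -0.16] F [ 1.41 -0.22 -4.04] g 0.13 58.9
6 [[211.0, 260.0], [252.0, 286.0], [309.0, 193.0], [216.0, 325.0]]
10 [[210.0, 248.0], [251.0, 273.0], [308.0, 181.0], [215.0, 313.0]]
14 [[209.0, 235.0], [251.0, 260.0], [307.0, 168.0], [214.0, 301.0]]
18 [[208.0, 222.0], [250.0, 248.0], [307.0, 156.0], [213.0, 288.0]]
22 [[207.0, 210.0], [249.0, 235.0], [306.0, 143.0], [212.0, 276.0]]
26 [[207.0, 197.0], [248.0, 222.0], [306.0, 130.0], [211.0, 263.0]]
```

The lip is behind the board: a +1.4 N force along x shows it riding lightly on it. I'll ease 0.5 mm forward and continue.

Call:
move_arm:
  rows:
    - [-0.05,0,0.1,0,0,0,-1]
    - [0,0,0.1,0,0,0,-1]
    - [0,0,0,0,0,0,-1]

```text
time: 10.48
tool_pos: [0.6151, -0.0956, 0.166]
tool_rot: [-0.0, 0.077, 0.997, 0.0]
contact_force: [0.7, 0.7, -3.7]
gripper_width: 0.132
grasp_force: 58.9
```

Call:
move_arm:
  rows:
    - [0,0,0.1,0,0,0,-1]
    - [0,0,0.1,0,0,0,-1]
    - [0,0,0,0,0,0,-1]

```text
time: 10.73
tool_pos: [0.6151, -0.0956, 0.1644]
tool_rot: [-0.0, 0.077, 0.997, 0.0]
contact_force: [0.0, -0.1, -3.9]
gripper_width: 0.134
grasp_force: 59.1
```

Call:
move_arm:
  rows:
    - [0,0,0.1,0,0,0,-1]
    - [0,0,0,0,0,0,-1]

```text
time: 10.9
tool_pos: [0.6152, -0.0956, 0.1642]
tool_rot: [0.0, 0.077, 0.997, -0.0]
contact_force: [-2.9, 0.5, 0.1]
gripper_width: 0.13
grasp_force: 59.8
```

Contact: z has stalled at 0.1642 and Fz rose from -4 to 0, which matches the bridge sitting at about 13 mm. One more light touch to confirm.

Call:
move_arm:
  rows:
    - [0,0,0.05,0,0,0,-1]
    - [0,0,0,0,0,0,-1]
    - [0,0,0,0,0,0,-1]

```text
time: 11.15
tool_pos: [0.6153, -0.0956, 0.164]
tool_rot: [0.0, 0.077, 0.997, -0.0]
contact_force: [-5.7, 0.3, 5.0]
gripper_width: 0.133
grasp_force: 60.2
```

The board carries the weight (Fz +5 N, about 9 N of support). I'll release gently.

Call:
move_arm:
  rows:
    - [0,0,0,0,0,0,-0.7]
    - [0,0,0,0,0,0,-0.6]
    - [0,0,0,0,0,0,-0.5]
    - [0,0,0,0,0,0,-0.4]
    - [0,0,0,0,0,0,-0.3]
    - [0,0,0,0,0,0,-0.3]
    - [0,0,0,0,0,0,-0.3]

```text
time: 11.73
tool_pos: [0.6152, -0.0956, 0.1627]
tool_rot: [-0.0, 0.077, 0.997, 0.0]
contact_force: [-0.0, 0.9, 0.2]
gripper_width: 0.353
grasp_force: 0.0
```

```bash
python3 - <<'E'
from h import *
plan([.6136,-.0957,.17],-8.8)
E
```

```text
t 11.7333 pos [ 0.6152 -0.0956  0.1627] yaw -8.87 tilt [-0.  0.]
turn deg [-0.   -0.   -0.07] shift cm before turn [ 0.15 -0.04 -0.73] after turn [ 0.15 -0.04 -0.73] F [-0.04  0.93  0.21] g 0.353 0.0
```

Released with no residual force. I'll retract straight up, then back a little.

Call:
move_arm:
  rows:
    - [0,0,-0.5,0,0,0,-0.3]
    - [0,0,-1,0,0,0,-0.3]
    - [0,0,-1,0,0,0,-0.3]
    - [0,0,-1.5,0,0,0,-0.3]
    - [0,0,-2,0,0,0,-0.3]
    - [0,0,-2,0,0,0,-0.3]
    - [0,0,-2,0,0,0,-0.3]
    - [1.5,0,-1,0,0,0,-0.3]
    - [2,0,0,0,0,0,-0.3]
    - [2,0,0,0,0,0,-0.3]
    - [2,0,0,0,0,0,-0.3]
    - [1,0,0,0,0,0,-0.3]
    - [0,0,0,0,0,0,-0.3]
    - [0,0,0,0,0,0,-0.3]

```text
time: 12.9
tool_pos: [0.5316, -0.0826, 0.2739]
tool_rot: [0.001, 0.077, 0.997, -0.0]
contact_force: [1.1, 0.0, 0.3]
gripper_width: 0.352
grasp_force: 0.0
```

```bash
python3 - <<'E'
from h import *
plan([.6136,-.0957,.17],-8.8)
f=snap('wrist','w7'); s=snap('scene','s7')
c=lambda im,x,y,w,h,k:cv2.resize(im[y:y+h,x:x+w],None,fx=k,fy=k,interpolation=cv2.INTER_CUBIC)
o=np.zeros((600,800,3),np.uint8); o[:,:400]=cv2.resize(f['img'][100:400,220:420],(400,600)); o[:,400:]=c(s['img'],245,140,100,150,4)
cv2.imwrite('pics/c10.png',o)
E
```

```text
t 12.9 pos [ 0.5316 -0.0826  0.2739] yaw -8.88 tilt [ 0.13 -0.04]
turn deg [-0.02  0.14 -0.08] shift cm before turn [-8.28 -0.02 10.41] after turn [-8.3  -0.04 10.39] F [1.07 0.03 0.31] g 0.352 0.0
```

View pics/c10.png

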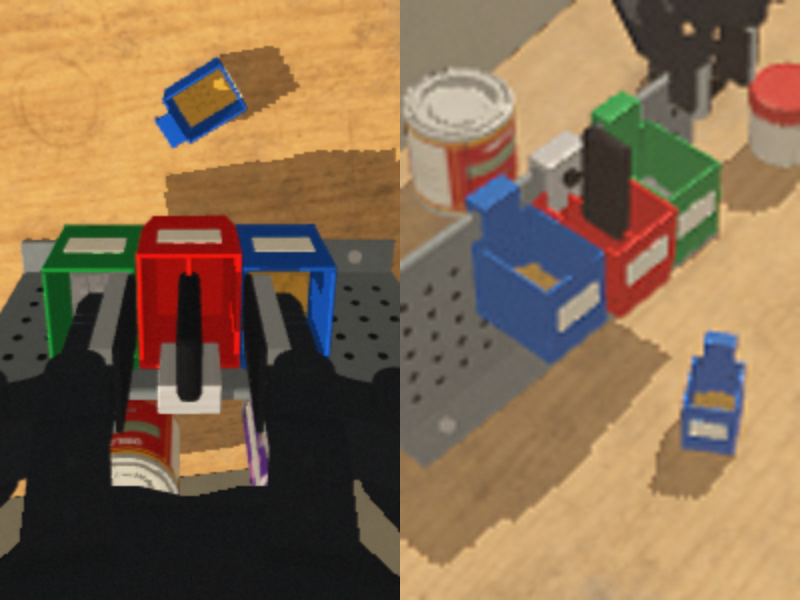

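The caddy hangs level between the blue and green bins (wrist crop x 138..240), with its hook over the board's edge at about (190,375). Both bins are in place and the gripper is clear.

```bash
python3 -c "
from plant import manip
print(manip.job_done())"
```

```text
the job is handed in; nothing more can be done
None
```

The caddy is hung on the board between the two bins, released only after the board took its weight, and the job is handed in at about 13 s; the last pictures showed both bins in place, and the arm stayed well away from the mug and screw tub.

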